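# Level the riser shelf with its screw foot

### The arm

A 7-joint arm with a two-finger parallel gripper is mounted at the origin on the work surface. World frame = base frame: x ahead of the robot, y to its left, z up, the work surface at z = 0. Lengths are in m, angles in degrees, forces in N, time in s.
With the tool pointing down it reaches from about 0.425 to 0.875 m from the base axis. Payload 4.7 kg.
Tool frame: the origin (TCP) lies at the very end of the fingers, on their centre line; the grasp point (between the pads) lies 19 mm behind it; z points along the fingers, y is the line along which they close (so a half turn about z gives the same grasp; the last joint's range is limited). The gripper opens to 87 mm and grips with 3 to 60 N. Pads are 19 mm wide; open, the fingers measure 117 mm over their backs; the gripper's body (75 mm by 190 mm) begins 51 mm behind the grasp point.
Start: joints at [72.771, 18.392, -4.016, 83.108, 1.295, 78.541, -3.26], TCP at [0.201, -0.618, 0.223] pointing down, gripper open.
Joint ranges: [-163.93, 163.93], [-17.29, 119.83], [-79.2, 71.16], [3.27, 140.29], [-89.18, 269.18], [5.43, 117.66], [-154.24, 154.24]. Speed limits (degrees/s): [147.25, 147.25, 180, 180, 180, 180, 180].

### API

Orientations are given as [roll, pitch, yaw] about the fixed x, y, z axes, in that order (R = Rz(yaw) Ry(pitch) Rx(roll)).
In Python, from cell import get_obs, eyes, env gives the robot as it stands.
- The arm moves only by the tool servo_tool, never from a script. Its argument "series" is a list that holds one entry, the list of rows, each a list of 7 numbers: the shift along the tool's x, y, z in units of 300 mm (1.0 is 300 mm), then the turn, a rotation vector about the tool's x, y, z in units of pi rad (1.0 is pi rad), then the opening, from 0 (shut) to 1 (fully open). In form: [[[tx, ty, tz, wx, wy, wz, gripper], ...]]. A call has 1 to 12 rows; each row is the pose to reach, as a shift and turn from the pose commanded when the call began, along the tool's axes at that moment, turning the shorter way round; what a row does not reach only later rows make up. A row lasts 1/12 s, in which the tool goes at most 41.7 mm and 7.16 degrees, less where a joint would pass 70% of its speed; a pose out of reach is approached as far as the arm can. A call with a number of a shift or a turn outside -1 to 1 is refused whole. A call with a gripper value outside its range is refused whole. The fingers move at their own pace and stop on an object; "grip_force" is the grip in N (left out, the last holds). Time passes only in rows, so rows that repeat a pose let the fingers close. It gives the time, the measured TCP pose, the force, the opening and the grip force at its end, in the units of the state.
- get_obs(): the state, without advancing time (a new reading comes with each control period).
- eyes.read_camera(name): name is "scene" or "top"; returns a dict with "frame" (480x640x3 uint8, red, green, blue), "depth" (480x640 float32, m along the optical axis (not along the pixel's ray), 0 where there is no reading), "fx", "fy", "cx", "cy" (pixels), "distortion" ([k1, k2, p1, p2, k3] as OpenCV has them; the pictures are not rectified), "origin" and "rotation" of the camera in the world. Camera axes: x right, y down, z forward; pixel columns grow to the right and rows downward; lengths in m; the calibration is good to about 2 mm. A picture is of the moment at which its call begins.
- env.sign_off(): hands the job in; it is judged then, once.
The state is a dict: "time_s": time; "qpos": joint angles; "joint_velocities": joint speeds; "effort": joint torques, N m; "tool_pos": TCP position; "tool_rot": TCP orientation; "force": force on the tool from outside, world axes, zero at the start; "wrist_torque": the same for the moment, N m; "grip_width": finger opening in m; "grasp_force": force on a finger pad.
Only numpy, scipy, OpenCV 4.12 (cv2) and the standard library are available. Lean on these libraries where they do the work, as an engineer would, in place of code of your own. Each camera call takes 0.05 s, during which the arm holds its last target. There are 200 camera calls.

### The job

The little riser shelf on the packing bench slopes. Swap its jar for the spirit level: first stand the jar from the shelf upright on the rubber mat, then lay the level lengthwise on the middle of the shelf, let go and turn the shelf's screw foot by its knob until the bubble rests between the two lines. Then press the level firmly down onto the shelf at its middle and finish while still pressing, with the bubble between the lines; leave the rest of the stock where it is.

Things in the scene. Friction and masses are not known exactly. Their poses are not given: they have to be found in the camera images.
- deck: the riser shelf: grey steel deck 160 mm deep (x) by 300 mm long (y), on two plain feet at its +y end and one screw foot at -y. Origin: middle of the deck's top, 75 mm above the bench; z up from it. The screw-foot end starts 1 to 3 mm too low. The deck does not yield to 30 N. Deck edge and the level on it are clear of the knob's grasp (knob axis 35 mm beyond the -y edge).
- knob_mid (a point): middle of the screw foot's knob: upright black ribbed cylinder 40 mm across, 28 mm high (14 mm above and below this point), gripped anywhere round it. 110 mm above the bench, 185 mm along -y from mid-deck; it turns but never rises (the deck climbs its thread, 6 mm a turn). Clockwise from above raises this end. Stiff (0.05 N m), stays where left. z up, y as the deck's.
- level_mid (a point): centre (half-way up) of the spirit level, an aluminium bar 230 mm long (its x), 24 mm wide (its y), 40 mm high (its z, up), about 0.24 kg; it starts lying on the mat. Its vial lies in a 46 mm window in the middle of its top, with two black lines 8 mm either side of the centre and an 11 mm pale bubble.
- bubble (a joint): bubble's centre along the level's x, m from mid-vial (+ to the level's +x end, stops at 0.0165). It goes to the higher end, 1.75 mm per milliradian, and settles in 1.5 s; within 0.0025 it is between the lines. Tells only while the level lies on the shelf: then each radian of knob clockwise moves it 5.1 mm towards the knob; 1.2 to 2.7 rad are needed.
- jar_mid (a point): centre (half-way up) of the jar that stands on the shelf: white, 60 mm across (lid 57 mm), 85 mm high, about 0.3 kg, z up; two more such jars stand on the bench.
- mat: black ribbed rubber mat fixed on the bench, 280 mm (its x) by 200 mm (its y), 3 mm thick; origin under its middle, z up. The level lies along its x in its +y half; the -y half is free.
- jar2_mid (a point): bystander: centre of a like jar on the bench between the robot and the shelf
- jar3_mid (a point): bystander: centre of a like jar at the back of the bench
- tissue: bystander: pack of tissues 110 x 210 x 85 mm (x, y, z) behind the shelf; origin under its middle
- tape: bystander: roll of tape lying flat, 90 mm across, 45 mm high, nearest the robot; origin under its middle
- sprayer_mid (a point): bystander: trigger spray bottle 76 mm across and 195 mm high at the right side; this point is 90 mm up
- marker: bystander: pen 135 mm long (its x), 14 mm thick, lying on the bench right of the shelf; origin under its middle
Things that resemble listed ones, but are neither listed nor needed, are in the scene too. There is more than one size of the part that bears level_mid; the job needs the smaller.

How it is judged:
By the outcome, as a careful person would: the job done as asked, in the order asked, and still so for the second after the job is handed in, while the arm keeps its last pose, push and grip.
It also fails if it takes over 69 s, if anything falls off the work surface, if the arm or the gripper's body presses on something with over 40 N, if the wrist force passes 120 N, or if a joint passes its speed limit or range.

## Working session

There is one attempt and no reset: what is moved stays moved. The work goes in short steps, Python scripts to look and compute and a tool call to move; the robot and the scene stay as the last step left them, time stands still between calls to the robot, and variables do not carry over. Pictures are saved under pics/ and viewed, at most 10 in all, crops included, and the job is handed in when it is done.

Besides the shell and the picture viewer there is one more tool, called after "Call:" by a JSON object that holds its "name" and its "arguments", one argument or row to a line. servo_tool: Moves the arm, as the interface text tells. Shifts and turns lie within -1 to 1; 1 stands for 300 mm of shift or pi rad of turn. Its arguments: {"type":"object","properties":{"series":{"type":"array"},"grip_force":{"type":"number"}},"required":["series"]}

```bash
mkdir -p pics; ls
cat > h.py <<'E'
import numpy as np, cv2
from cell import get_obs, eyes, env
def cam(n): return eyes.read_camera(n)
def save(c,name,crop=None,s=1):
    im=c["frame"][:,:,::-1]
    if crop: x0,y0,x1,y1=crop; im=im[y0:y1,x0:x1]
    cv2.imwrite("pics/"+name,cv2.resize(im,None,fx=s,fy=s,interpolation=cv2.INTER_CUBIC))
def ray(c,uv):
    K=np.array([[c["fx"],0,c["cx"]],[0,c["fy"],c["cy"]],[0,0,1.]])
    p=cv2.undistortPoints(np.array(uv,float).reshape(-1,1,2),K,np.array(c["distortion"],float)).reshape(-1,2)
    return np.c_[p,np.ones(len(p))]
def atz(c,uv,z):
    d=ray(c,uv)@np.array(c["rotation"]).T; o=np.array(c["origin"])
    return o+d*((z-o[2])/d[:,2])[:,None]
def atd(c,uv):
    r=ray(c,uv); d=np.array([np.median(c["depth"][int(v)-1:int(v)+2,int(u)-1:int(u)+2]) for u,v in uv])
    return (r*d[:,None])@np.array(c["rotation"]).T+np.array(c["origin"])
E
python3 - <<'E'
from h import *
import pickle
for n in("scene","top"):
    c=cam(n); save(c,n+"0.png"); pickle.dump(c,open(n+"0.pkl","wb")); print(n,c["origin"],np.round(c["rotation"],3).tolist(),c["fx"])
o=get_obs();print({k:np.round(v,3).tolist() for k,v in o.items()})
E
```

```text
pics
scene [ 0.91142977 -0.57403099  1.0330981 ] [-143.02, 0.15, 31.543] 446.5101213416379
top [ 2.78704395e-01 -1.21159243e-03  1.60590623e+00] [-169.058, -0.452, -90.95] 517.0458707941567
{'time_s': 0.1, 'qpos': [72.772, 18.434, -4.015, 83.17, 1.294, 78.541, -3.262], 'joint_velocities': [-0.048, -0.142, -0.139, -0.181, 0.073, 0.005, -0.013], 'effort': [0.0, -49.257, -0.406, -31.34, -0.064, 0.04, 0.0], 'tool_pos': [0.201, -0.618, 0.222], 'tool_rot': [-179.9, 0.005, 18.035], 'force': [1.158, 0.301, 0.146], 'wrist_torque': [-0.014, -0.016, 0.036], 'grasp_force': 0.0, 'grip_width': 0.087}
```

Run:
```python
s=open('h.py').read()
s=s.replace('np.array(c["rotation"]).T','RM(c).T').replace('def cam(n)','from scipy.spatial.transform import Rotation as Rot\ndef RM(c): return Rot.from_euler("xyz",c["rotation"],degrees=True).as_matrix()\ndef cam(n)')
open('h.py','w').write(s)
```

```text
(no output)
```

View pics/top0.png

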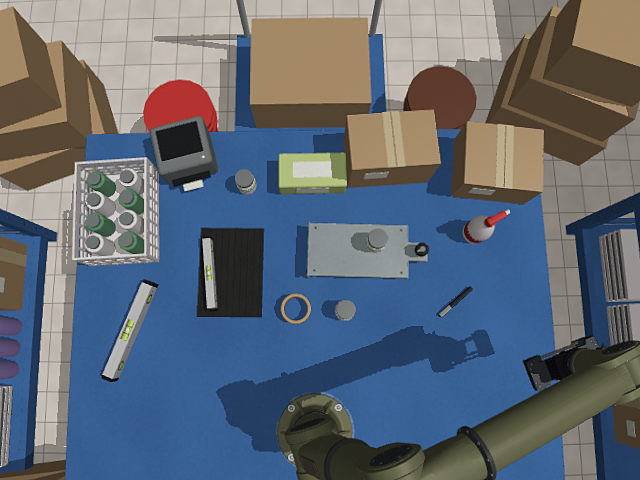

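View pics/scene0.png

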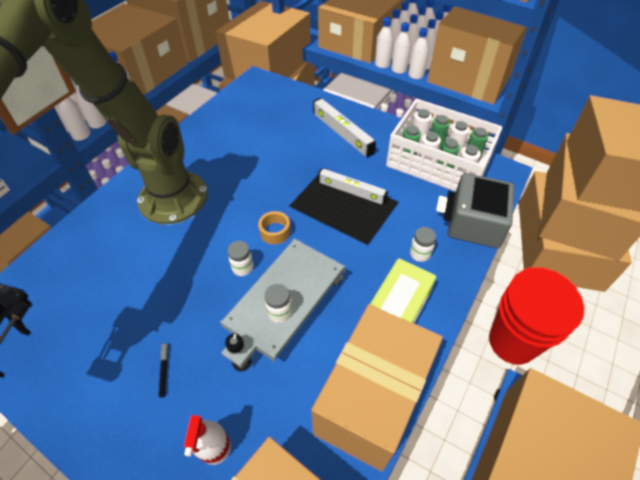

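The top picture shows the shelf around (357,250), with its jar at (377,240) and the knob at (421,249). There are two levels: a short one on the mat at (208,273) and a long one on the bench at (130,330). The other jars are at (345,310), (245,180) and in the crate, and the tape is at (296,308). I choose the shelf jar and the short level on the mat, and will check both in one crop.

Run:
```python
from h import *
import pickle
c=pickle.load(open("top0.pkl","rb")); save(c,"crop1.png",(190,215,450,325),3)
print(atd(c,[(208,273),(377,240),(421,249),(330,250),(240,300),(130,330)]).round(3).tolist())
```

```text
[[0.474, 0.316, 0.041], [0.547, -0.187, 0.16], [0.524, -0.319, 0.126], [0.534, -0.056, 0.077], [0.393, 0.223, 0.005], [0.305, 0.545, 0.052]]
```

View pics/crop1.png

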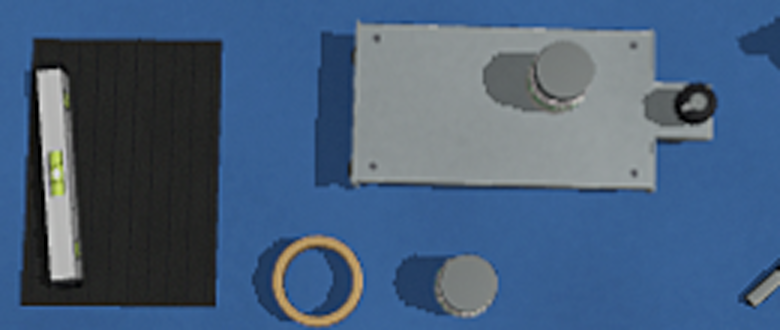

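```bash
cat >> h.py <<'E'
def cloud(c,box):
    x0,y0,x1,y1=box; u,v=np.meshgrid(np.arange(x0,x1),np.arange(y0,y1)); uv=np.c_[u.ravel(),v.ravel()]
    r=ray(c,uv); d=c["depth"][y0:y1,x0:x1].ravel()
    return (r*d[:,None])@RM(c).T+np.array(c["origin"]),uv
def fit(c,box,z0,z1,tag):
    P,uv=cloud(c,box); m=(P[:,2]>z0)&(P[:,2]<z1); P=P[m]
    (cx,cy),(w,h),a=cv2.minAreaRect((P[:,:2]*1000).astype(np.float32))
    print(tag,m.sum(),"rect",round(cx,1),round(cy,1),round(w,1),round(h,1),"ang",round(a,2),"mean",(P.mean(0)*1000).round(1),"bbox",(P.min(0)*1000).round(),(P.max(0)*1000).round())
E
python3 - <<'E'
from h import *
import pickle
c=pickle.load(open("top0.pkl","rb"))
fit(c,(195,230,222,315),.035,.055,"level")
fit(c,(355,220,395,262),.135,.175,"jar")
fit(c,(408,235,435,262),.112,.135,"knob")
fit(c,(300,215,412,285),.065,.083,"deck")
fit(c,(190,220,270,325),.0015,.012,"mat")
fit(c,(330,295,362,325),.07,.1,"jar2")
fit(c,(275,290,315,330),.035,.06,"tape")
c2=pickle.load(open("scene0.pkl","rb"))
fit(c2,(310,160,395,210),.036,.055,"level")
fit(c2,(255,275,300,325),.15,.175,"jar")
fit(c2,(220,325,260,372),.112,.135,"knob")
fit(c2,(215,235,350,360),.065,.083,"deck")
fit(c2,(285,165,400,245),.0015,.012,"mat")
E
```

```text
level 630 rect 476.4 315.3 230.6 26.2 ang 5.24 mean [474.5 314.8  43.5] bbox [362. 293.  35.] [592. 337.  54.]
jar 342 rect 553.8 -190.3 56.3 56.2 ang 28.29 mean [ 552.4 -188.8  158.3] bbox [ 525. -217.  135.] [ 582. -161.  170.]
knob 141 rect 526.8 -322.2 37.8 36.8 ang 27.67 mean [ 525.9 -321.9  124.1] bbox [ 507. -341.  114.] [ 547. -304.  133.]
deck 4853 rect 534.6 -144.8 312.9 164.0 ang 87.66 mean [ 530.7 -137.1   75.4] bbox [ 447. -301.   65.] [622.  14.  83.]
mat 4926 rect 484.2 259.1 330.3 252.6 ang 0.05 mean [483.9 246.6   5.2] bbox [319. 133.   2.] [649. 386.  12.]
jar2 297 rect 356.8 -98.5 53.1 52.9 ang 88.72 mean [356.9 -98.2  86. ] bbox [ 330. -125.   70.] [384. -72.  96.]
tape 262 rect 364.7 50.5 87.9 86.7 ang 44.78 mean [365.1  50.4  45.5] bbox [320.   7.  36.] [409.  94.  57.]
level 502 rect 474.6 316.4 228.4 33.0 ang 4.61 mean [478.  314.7  41.5] bbox [360. 291.  36.] [588. 339.  49.]
jar 455 rect 553.7 -188.8 55.7 56.7 ang 51.77 mean [ 555.5 -190.1  157.6] bbox [ 526. -217.  150.] [ 582. -160.  162.]
knob 249 rect 526.3 -322.5 38.8 38.5 ang 9.84 mean [ 527.8 -323.3  122.3] bbox [ 507. -342.  112.] [ 545. -302.  127.]
deck 6533 rect 470.1 -163.2 364.4 289.9 ang 87.56 mean [ 533.2 -152.7   73.4] bbox [ 328. -348.   65.] [622.  17.  83.]
mat 2857 rect 478.1 261.1 376.5 333.1 ang 31.51 mean [492.1 246.4   3.5] bbox [231.  40.   2.] [691. 490.  12.]
```

```bash
cat >> h.py <<'E'
def plan(*T):
    """targets (x,y,z mm, yaw deg, tilt-free) from the present measured pose, in tool units"""
    o=get_obs(); p=np.array(o["tool_pos"]); R=Rot.from_euler("xyz",o["tool_rot"],degrees=True)
    print("t",round(o["time_s"],2),"pos",(p*1000).round(1),"rot",np.round(o["tool_rot"],2),"F",np.round(o["force"],1),"w",round(o["grip_width"]*1000,1),"gf",round(o["grasp_force"],1))
    for t in T:
        Rt=Rot.from_euler("xyz",[180,0,t[3]],degrees=True); d=R.inv().apply(np.array(t[:3])/1000-p)
        print(t,(d/.3).round(4).tolist(),((R.inv()*Rt).as_rotvec()/np.pi).round(4).tolist(),"mm",round(np.linalg.norm(d)*1000))
E
python3 - <<'E'
from h import *
import pickle
c=pickle.load(open("top0.pkl","rb"))
f=lambda L:[(190+x/3,215+y/3) for x,y in L]
m=atz(c,f([(35,40),(222,40),(215,305),(22,304)]),.003);print(m.round(4)[:,:2].tolist(),m.mean(0))
m=atz(c,f([(357,22),(653,30),(655,186),(352,182)]),.074);print(m.round(4)[:,:2].tolist(),m.mean(0))
m=atz(c,f([(56,172)]),.043);print(m)
plan((370,-400,250,50),(553.5,-189.5,210,85),(553.5,-189.5,102,85))
E
```

```text
[[0.6217, 0.3475], [0.6187, 0.1494], [0.3416, 0.156], [0.3452, 0.3543]] [0.48181889 0.25176613 0.003     ]
[[0.6202, 0.0062], [0.6076, -0.2937], [0.4488, -0.2879], [0.4578, 0.0134]] [ 0.53359522 -0.14049635  0.074     ]
[[0.47595026 0.31389974 0.043     ]]
t 0.1 pos [ 201.  -617.6  221.6] rot [-1.799e+02  1.000e-02  1.804e+01] F [1.2 0.3 0.1] w 87.1 gf 0.0
(370, -400, 250, 50) [0.7601, -0.5155, -0.094] [-0.0005, -0.0001, -0.1776] mm 277
(553.5, -189.5, 210, 85) [1.5589, -0.9931, 0.0401] [-0.0005, -0.0003, -0.372] mm 555
(553.5, -189.5, 102, 85) [1.559, -0.9924, 0.4001] [-0.0005, -0.0003, -0.372] mm 567
```

Call:
{"name": "servo_tool", "arguments": {
  "series": [
    [[0.97, -0.65, -0.05, 0, 0, -0.3, 1], [0.97, -0.65, -0.05, 0, 0, -0.3, 1], [0.97, -0.65, -0.05, 0, 0, -0.3, 1], [0.97, -0.65, -0.05, 0, 0, -0.3, 1], [0.97, -0.65, -0.05, 0, 0, -0.3, 1], [0.97, -0.65, -0.05, 0, 0, -0.3, 1], [0.97, -0.65, -0.05, 0, 0, -0.3, 1], [0.97, -0.65, -0.05, 0, 0, -0.3, 1], [0.97, -0.65, -0.05, 0, 0, -0.3, 1]]
  ],
  "grip_force": 25
}}

```text
time_s: 0.85
tool_pos: [0.4217, -0.3362, 0.2378]
tool_rot: [179.9, -0.1, 72.7]
force: [1.0, 0.8, -0.4]
grip_width: 0.087
grasp_force: 0.0
```

```bash
python3 -c "
from h import *
plan((553.5,-189.5,200,85),(553.5,-189.5,102,85))"
```

```text
t 0.85 pos [ 421.7 -336.2  237.8] rot [ 1.7993e+02 -1.5000e-01  7.2670e+01] F [ 1.   0.8 -0.4] w 87.0 gf 0.0
(553.5, -189.5, 200, 85) [0.5973, 0.2736, 0.128] [0.0005, -0.0008, -0.0685] mm 201
(553.5, -189.5, 102, 85) [0.5965, 0.2731, 0.4547] [0.0005, -0.0008, -0.0685] mm 239
```

Call:
{"name": "servo_tool", "arguments": {
  "series": [
    [[0.61, 0.28, 0.12, 0, 0, -0.07, 1], [0.61, 0.28, 0.12, 0, 0, -0.07, 1], [0.61, 0.28, 0.12, 0, 0, -0.07, 1], [0.61, 0.28, 0.12, 0, 0, -0.07, 1], [0.61, 0.28, 0.12, 0, 0, -0.07, 1], [0.61, 0.28, 0.12, 0, 0, -0.07, 1], [0.61, 0.28, 0.12, 0, 0, -0.07, 1], [0.61, 0.28, 0.12, 0, 0, -0.07, 1], [0.61, 0.28, 0.12, 0, 0, -0.07, 1]]
  ]
}}

```text
time_s: 1.6
tool_pos: [0.553, -0.1962, 0.2014]
tool_rot: [-180.0, 0.1, 84.5]
force: [-0.4, -0.2, -0.3]
grip_width: 0.0872
grasp_force: 0.0
```

```bash
python3 -c "
from h import *
plan((553.5,-189.5,102,85))"
```

```text
t 1.6 pos [ 553.  -196.2  201.4] rot [-1.7996e+02  5.0000e-02  8.4490e+01] F [-0.4 -0.2 -0.3] w 87.2 gf 0.0
(553.5, -189.5, 102, 85) [0.0227, -0.0001, 0.3312] [-0.0002, 0.0003, -0.0028] mm 100
```

Call:
{"name": "servo_tool", "arguments": {
  "series": [
    [[0.02, 0, 0.15, 0, 0, 0, 1], [0.02, 0, 0.26, 0, 0, 0, 1], [0.02, 0, 0.33, 0, 0, 0, 1], [0.02, 0, 0.33, 0, 0, 0, 1], [0.02, 0, 0.33, 0, 0, 0, 0.3], [0.02, 0, 0.33, 0, 0, 0, 0.3], [0.02, 0, 0.33, 0, 0, 0, 0.3], [0.02, 0, 0.33, 0, 0, 0, 0.3], [0.02, 0, 0.33, 0, 0, 0, 0.3], [0.02, 0, 0.33, 0, 0, 0, 0.3]]
  ]
}}

```text
time_s: 2.43
tool_pos: [0.5545, -0.1888, 0.1039]
tool_rot: [180.0, 0.1, 84.6]
force: [-2.1, -0.4, 7.0]
grip_width: 0.0591
grasp_force: 25.0
```

```bash
python3 -c "
from h import *
plan((553.5,-189.5,170,85),(480,100,170,95),(480,200,170,105),(480,200,32,105))"
```

```text
t 2.43 pos [ 554.5 -188.8  103.9] rot [1.7998e+02 6.0000e-02 8.4630e+01] F [-2.1 -0.4  7. ] w 59.1 gf 25.0
(553.5, -189.5, 170, 85) [-0.003, -0.003, -0.2204] [0.0001, 0.0003, -0.0021] mm 66
(480, 100, 170, 95) [0.9348, -0.3373, -0.2215] [0.0001, 0.0003, -0.0576] mm 305
(480, 200, 170, 105) [1.2667, -0.3685, -0.2219] [0.0001, 0.0004, -0.1132] mm 401
(480, 200, 32, 105) [1.2672, -0.3687, 0.2381] [0.0001, 0.0004, -0.1132] mm 402
```

Call:
{"name": "servo_tool", "arguments": {
  "series": [
    [[0, 0, -0.12, 0, 0, 0, 0.3], [0, 0, -0.22, 0, 0, 0, 0.3], [0.12, -0.04, -0.26, 0, 0, 0, 0.3], [0.24, -0.08, -0.26, 0, 0, -0.01, 0.3], [0.36, -0.12, -0.26, 0, 0, -0.02, 0.3], [0.48, -0.17, -0.26, 0, 0, -0.03, 0.3], [0.6, -0.22, -0.26, 0, 0, -0.04, 0.3], [0.7, -0.26, -0.26, 0, 0, -0.04, 0.3], [0.8, -0.3, -0.26, 0, 0, -0.05, 0.3], [0.88, -0.33, -0.26, 0, 0, -0.05, 0.3], [0.94, -0.34, -0.24, 0, 0, -0.06, 0.3]]
  ]
}}

```text
time_s: 3.35
tool_pos: [0.4786, 0.1051, 0.1753]
tool_rot: [179.9, 0.0, 95.7]
force: [-0.0, -0.5, -1.6]
grip_width: 0.0595
grasp_force: 25.0
```

```bash
python3 -c "
from h import *
plan((480,200,80,105),(480,200,34,105))"
```

```text
t 3.35 pos [478.6 105.1 175.3] rot [1.7987e+02 3.0000e-02 9.5680e+01] F [-0.  -0.5 -1.6] w 59.5 gf 25.0
(480, 200, 80, 105) [0.3145, 0.0353, 0.3177] [0.0007, 0.0002, -0.0518] mm 135
(480, 200, 34, 105) [0.3146, 0.0349, 0.471] [0.0007, 0.0002, -0.0518] mm 170
```

Call:
{"name": "servo_tool", "arguments": {
  "series": [
    [[0.12, 0.02, 0.04, 0, 0, -0.02, 0.3], [0.22, 0.03, 0.12, 0, 0, -0.04, 0.3], [0.3, 0.035, 0.22, 0, 0, -0.05, 0.3], [0.315, 0.035, 0.32, 0, 0, -0.05, 0.3], [0.315, 0.035, 0.4, 0, 0, -0.05, 0.3], [0.315, 0.035, 0.44, 0, 0, -0.05, 0.3], [0.315, 0.035, 0.45, 0, 0, -0.05, 0.3], [0.315, 0.035, 0.46, 0, 0, -0.05, 0.3], [0.315, 0.035, 0.46, 0, 0, -0.05, 0.3]]
  ]
}}

```text
time_s: 4.1
tool_pos: [0.4818, 0.1967, 0.0371]
tool_rot: [179.9, 0.0, 104.4]
force: [0.7, -0.5, -2.1]
grip_width: 0.059
grasp_force: 25.0
```

```bash
python3 -c "
from h import *
plan((480,200,33,105))"
```

```text
t 4.1 pos [481.8 196.7  37.1] rot [179.93   0.   104.38] F [ 0.7 -0.5 -2.1] w 59.0 gf 25.0
(480, 200, 33, 105) [0.0122, -0.0029, 0.0136] [0.0004, 0.0, -0.0034] mm 6
```

Call:
{"name": "servo_tool", "arguments": {
  "series": [
    [[0, 0, 0.006, 0, 0, 0, 0.3], [0, 0, 0.011, 0, 0, 0, 0.3], [0, 0, 0.014, 0, 0, 0, 0.3], [0, 0, 0.014, 0, 0, 0, 0.3], [0, 0, 0.014, 0, 0, 0, 0.3]]
  ]
}}

```text
time_s: 4.52
tool_pos: [0.4816, 0.197, 0.0331]
tool_rot: [179.9, 0.0, 104.4]
force: [1.2, -0.3, 0.2]
grip_width: 0.0593
grasp_force: 25.0
```

```bash
python3 -c "
from h import *
plan((475.5,315.5,150,185),(475.5,315.5,80,185),(475.5,315.5,8,185))"
```

```text
t 4.52 pos [481.6 197.   33.1] rot [1.7990e+02 2.0000e-02 1.0443e+02] F [ 1.2 -0.3  0.2] w 59.3 gf 25.0
(475.5, 315.5, 150, 185) [0.3873, 0.0795, -0.3898] [0.0004, 0.0005, -0.4476] mm 167
(475.5, 315.5, 80, 185) [0.3874, 0.079, -0.1564] [0.0004, 0.0005, -0.4476] mm 128
(475.5, 315.5, 8, 185) [0.3875, 0.0786, 0.0836] [0.0004, 0.0005, -0.4476] mm 121
```

Call:
{"name": "servo_tool", "arguments": {
  "series": [
    [[0, 0, 0.002, 0, 0, 0, 1], [0, 0, 0.002, 0, 0, 0, 1], [0, 0, 0.002, 0, 0, 0, 1], [0, 0, 0, 0, 0, 0, 1], [0, 0, -0.1, 0, 0, 0, 1], [0, 0, -0.23, 0, 0, 0, 1], [0, 0, -0.34, 0, 0, -0.03, 1], [0.1, 0.02, -0.4, 0, 0, -0.07, 1], [0.2, 0.04, -0.4, 0, 0, -0.11, 1], [0.3, 0.06, -0.4, 0, 0, -0.15, 1], [0.38, 0.08, -0.4, 0, 0, -0.19, 1], [0.385, 0.08, -0.4, 0, 0, -0.23, 1]]
  ]
}}

```text
time_s: 5.52
tool_pos: [0.4733, 0.3208, 0.1532]
tool_rot: [179.8, -0.2, 146.4]
force: [-0.4, -0.1, -0.2]
grip_width: 0.0868
grasp_force: 0.0
```

```bash
python3 -c "
from h import *
plan((475.5,315.5,80,185),(475.5,315.5,8,185))"
```

```text
t 5.52 pos [473.3 320.8 153.2] rot [ 1.7977e+02 -1.6000e-01  1.4636e+02] F [-0.4 -0.1 -0.2] w 86.8 gf 0.0
(475.5, 315.5, 80, 185) [-0.0166, -0.0117, 0.2438] [0.0015, -0.0004, -0.2146] mm 73
(475.5, 315.5, 8, 185) [-0.0173, -0.0127, 0.4838] [0.0015, -0.0004, -0.2146] mm 145
```

Call:
{"name": "servo_tool", "arguments": {
  "series": [
    [[0, 0, 0.0, 0, 0, -0.04, 1], [0, 0, 0.06, 0, 0, -0.08, 1], [0, 0, 0.12, 0, 0, -0.12, 1], [0, 0, 0.18, 0, 0, -0.16, 1], [0, 0, 0.22, 0, 0, -0.195, 1], [0, 0, 0.22, 0, 0, -0.215, 1], [0, 0, 0.22, 0, 0, -0.215, 1], [0, 0, 0.22, 0, 0, -0.215, 1]]
  ]
}}

```text
time_s: 6.18
tool_pos: [0.4752, 0.3149, 0.0863]
tool_rot: [180.0, -0.0, -175.8]
force: [0.1, -0.0, 0.4]
grip_width: 0.087
grasp_force: 0.0
```

```bash
python3 -c "
from h import *
plan((475.5,315.5,8,185))
c=cam('top'); fit(c,(222,240,262,300),.07,.11,'jar')
save(c,'mat1.png',(180,215,280,325),5)"
```

```text
t 6.18 pos [475.2 314.9  86.3] rot [ 1.7998e+02 -2.0000e-02 -1.7577e+02] F [ 0.1 -0.   0.4] w 87.0 gf 0.0
(475.5, 315.5, 8, 185) [-0.0013, 0.0018, 0.261] [0.0001, -0.0001, -0.0043] mm 78
jar 246 rect 488.5 191.8 56.1 43.6 ang 56.13 mean [486.3 192.4  89.1] bbox [458. 168.  72.] [512. 222.  98.]
```

View pics/mat1.png

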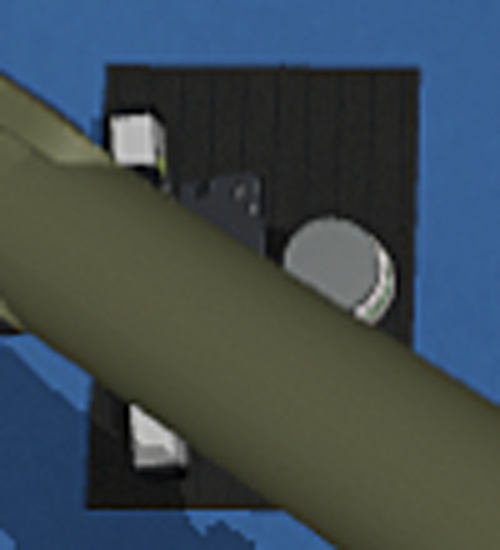

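The jar stands upright on the free half of the mat, with its lid at crop (335,265). The gripper body would reach over the jar at full depth, so I grip the level 20 mm deep to stay above the jar's top.

Call:
{"name": "servo_tool", "arguments": {
  "series": [
    [[0, 0.002, 0.08, 0, 0, -0.004, 1], [0, 0.002, 0.15, 0, 0, -0.004, 1], [0, 0.002, 0.19, 0, 0, -0.004, 1], [0, 0.002, 0.212, 0, 0, -0.004, 1], [0, 0.002, 0.212, 0, 0, -0.004, 1], [0, 0.002, 0.212, 0, 0, -0.004, 0], [0, 0.002, 0.212, 0, 0, -0.004, 0], [0, 0.002, 0.212, 0, 0, -0.004, 0], [0, 0.002, 0.212, 0, 0, -0.004, 0], [0, 0.002, 0.212, 0, 0, -0.004, 0], [0, 0.002, 0.212, 0, 0, -0.004, 0], [0, 0.002, 0.212, 0, 0, -0.004, 0]]
  ],
  "grip_force": 35
}}

```text
time_s: 7.23
tool_pos: [0.4753, 0.3154, 0.0229]
tool_rot: [-180.0, 0.0, -174.9]
force: [0.0, 1.0, -0.3]
grip_width: 0.0484
grasp_force: 0.0
```

```bash
python3 -c "
from h import *
plan((475.5,315.5,180,185),(500,240,180,150))"
```

```text
t 7.23 pos [475.3 315.4  22.9] rot [-1.8000e+02  1.0000e-02 -1.7494e+02] F [ 0.   1.  -0.3] w 48.4 gf 0.0
(475.5, 315.5, 180, 185) [-0.0009, 0.0003, -0.5237] [-0.0, 0.0001, 0.0003] mm 157
(500, 240, 180, 150) [-0.0601, -0.2576, -0.5237] [0.0, 0.0001, 0.1948] mm 176
```

Fingers still closing.

Call:
{"name": "servo_tool", "arguments": {
  "series": [
    [[0, 0, 0, 0, 0, 0, 0], [0, 0, 0, 0, 0, 0, 0], [0, 0, 0, 0, 0, 0, 0], [0, 0, 0, 0, 0, 0, 0], [0, 0, 0, 0, 0, 0, 0], [0, 0, 0, 0, 0, 0, 0], [0, 0, 0, 0, 0, 0, 0], [0, 0, -0.03, 0, 0, 0, 0], [0, 0, -0.1, 0, 0, 0, 0], [0, 0, -0.2, 0, 0, 0, 0], [0, 0, -0.3, 0, 0, 0, 0]]
  ]
}}

```text
time_s: 8.15
tool_pos: [0.4742, 0.3143, 0.1131]
tool_rot: [-179.9, -0.2, -174.9]
force: [0.2, -0.2, -1.7]
grip_width: 0.0238
grasp_force: 35.0
```

```bash
python3 -c "
from h import *
plan((475.5,315.5,180,185),(500,150,180,140),(534,-137.5,180,87.6))"
```

```text
t 8.15 pos [474.2 314.3 113.1] rot [-1.7990e+02 -1.6000e-01 -1.7492e+02] F [ 0.2 -0.2 -1.7] w 23.8 gf 35.0
(475.5, 315.5, 180, 185) [-0.0041, 0.0033, -0.2231] [-0.0006, -0.0009, 0.0004] mm 67
(500, 150, 180, 140) [-0.0367, -0.5535, -0.2222] [-0.0009, -0.0006, 0.2504] mm 179
(534, -137.5, 180, 87.6) [-0.0648, -1.5181, -0.2206] [-0.0012, -0.0002, 0.5415] mm 461
```

Call:
{"name": "servo_tool", "arguments": {
  "series": [
    [[0, 0, -0.11, 0, 0, 0, 0], [0, 0, -0.22, 0, 0, 0, 0], [0, -0.07, -0.25, 0, 0, 0.03, 0], [0, -0.16, -0.25, 0, 0, 0.06, 0], [-0.01, -0.26, -0.25, 0, 0, 0.1, 0], [-0.02, -0.36, -0.25, 0, 0, 0.13, 0], [-0.03, -0.46, -0.25, 0, 0, 0.17, 0], [-0.04, -0.56, -0.25, 0, 0, 0.2, 0], [-0.04, -0.66, -0.25, 0, 0, 0.24, 0], [-0.05, -0.76, -0.25, 0, 0, 0.27, 0], [-0.05, -0.86, -0.25, 0, 0, 0.31, 0], [-0.06, -0.96, -0.25, 0, 0, 0.34, 0]]
  ]
}}

```text
time_s: 9.15
tool_pos: [0.5174, 0.0284, 0.1879]
tool_rot: [-179.9, 0.0, 123.5]
force: [0.4, 0.4, -3.2]
grip_width: 0.0237
grasp_force: 35.0
```

```bash
python3 -c "
from h import *
plan((534,-137.5,170,87.6))"
```

```text
t 9.15 pos [517.4  28.4 187.9] rot [-1.7989e+02  3.0000e-02  1.2354e+02] F [ 0.4  0.4 -3.2] w 23.7 gf 35.0
(534, -137.5, 170, 87.6) [-0.4915, -0.2593, 0.0604] [-0.0005, 0.0004, 0.1996] mm 168
```

Call:
{"name": "servo_tool", "arguments": {
  "series": [
    [[-0.08, -0.04, 0.01, 0, 0, 0.035, 0], [-0.16, -0.08, 0.02, 0, 0, 0.07, 0], [-0.24, -0.12, 0.03, 0, 0, 0.1, 0], [-0.32, -0.16, 0.04, 0, 0, 0.135, 0], [-0.4, -0.21, 0.05, 0, 0, 0.165, 0], [-0.46, -0.24, 0.06, 0, 0, 0.19, 0], [-0.49, -0.26, 0.06, 0, 0, 0.2, 0], [-0.49, -0.26, 0.06, 0, 0, 0.2, 0], [-0.49, -0.26, 0.06, 0, 0, 0.2, 0], [-0.49, -0.26, 0.06, 0, 0, 0.2, 0]]
  ]
}}

```text
time_s: 9.98
tool_pos: [0.5358, -0.133, 0.1701]
tool_rot: [180.0, -0.1, 88.1]
force: [-0.3, 0.9, -2.6]
grip_width: 0.0236
grasp_force: 35.0
```

```bash
python3 -c "
from h import *
plan((534,-137.5,97,87.6))
c=cam('scene');save(c,'s1.png',(200,200,360,370),3.5)"
```

```text
t 9.98 pos [ 535.8 -133.   170.1] rot [ 1.7999e+02 -5.0000e-02  8.8100e+01] F [-0.3  0.9 -2.6] w 23.6 gf 35.0
(534, -137.5, 97, 87.6) [-0.0153, -0.0054, 0.2435] [0.0, -0.0003, 0.0028] mm 73
```

View pics/s1.png

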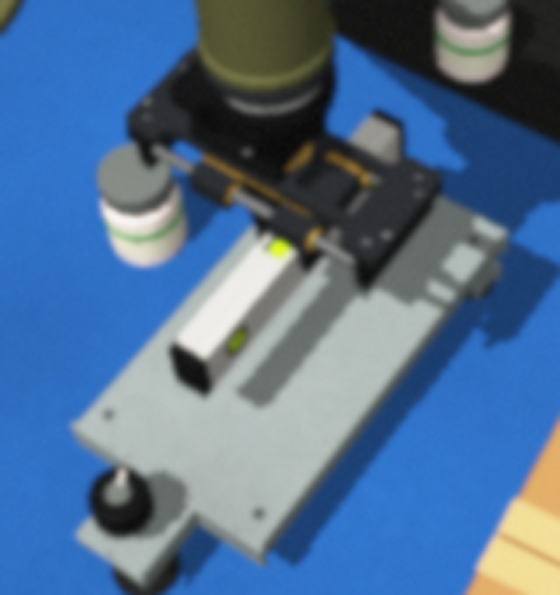

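The level is held level above the shelf, along its length. The knob is at crop (122,500), clear of it. Next I lower the level.

Call:
{"name": "servo_tool", "arguments": {
  "series": [
    [[-0.005, -0.003, 0.07, 0, 0, 0.001, 0], [-0.015, -0.005, 0.14, 0, 0, 0.002, 0], [-0.015, -0.005, 0.19, 0, 0, 0.003, 0], [-0.015, -0.005, 0.22, 0, 0, 0.003, 0], [-0.015, -0.005, 0.235, 0, 0, 0.003, 0], [-0.015, -0.005, 0.24, 0, 0, 0.003, 0], [-0.015, -0.005, 0.24, 0, 0, 0.003, 0], [-0.015, -0.005, 0.24, 0, 0, 0.003, 0]]
  ]
}}

```text
time_s: 10.7
tool_pos: [0.5349, -0.1396, 0.0987]
tool_rot: [179.9, 0.0, 87.4]
force: [-0.1, 0.5, -2.1]
grip_width: 0.0241
grasp_force: 35.0
```

```bash
python3 -c "
from h import *
plan((534,-137.5,94,87.6))"
```

```text
t 10.7 pos [ 534.9 -139.6   98.7] rot [1.7991e+02 3.0000e-02 8.7370e+01] F [-0.1  0.5 -2.1] w 24.1 gf 35.0
(534, -137.5, 94, 87.6) [0.007, -0.0032, 0.0158] [0.0005, 0.0002, -0.0013] mm 5
```

Call:
{"name": "servo_tool", "arguments": {
  "series": [
    [[0.003, 0, 0.006, 0, 0, 0, 0], [0.005, 0, 0.011, 0, 0, 0, 0], [0.005, 0, 0.015, 0, 0, 0, 0], [0.005, 0, 0.015, 0, 0, 0, 0], [0.005, 0, 0.015, 0, 0, 0, 0]]
  ]
}}

```text
time_s: 11.12
tool_pos: [0.5345, -0.1383, 0.0939]
tool_rot: [180.0, 0.0, 87.3]
force: [-0.1, 0.2, 3.3]
grip_width: 0.0237
grasp_force: 35.0
```

```bash
python3 -c "
from h import *
plan((534,-137.5,94,87.6))"
```

```text
t 11.12 pos [ 534.5 -138.3   93.9] rot [1.7995e+02 1.0000e-02 8.7320e+01] F [-0.1  0.2  3.3] w 23.7 gf 35.0
(534, -137.5, 94, 87.6) [0.0027, -0.0019, -0.0004] [0.0003, 0.0, -0.0015] mm 1
```

Call:
{"name": "servo_tool", "arguments": {
  "series": [
    [[0, 0, 0, 0, 0, 0, 1], [0, 0, 0, 0, 0, 0, 1], [0, 0, 0, 0, 0, 0, 1], [0, 0, 0, 0, 0, 0, 1], [0, 0, 0, 0, 0, 0, 1], [0, 0, -0.07, 0, 0, 0, 1], [0, 0, -0.17, 0, 0, -0.03, 1], [-0.1, 0, -0.27, 0, 0, -0.07, 1], [-0.2, 0, -0.27, 0, 0, -0.1, 1], [-0.32, 0, -0.27, 0, 0, -0.14, 1], [-0.44, 0, -0.27, 0, 0, -0.18, 1], [-0.54, 0, -0.27, 0, 0, -0.22, 1]]
  ]
}}

```text
time_s: 12.12
tool_pos: [0.5258, -0.3034, 0.1745]
tool_rot: [-179.9, 0.1, 127.1]
force: [0.9, -0.6, -0.1]
grip_width: 0.0859
grasp_force: 0.0
```

```bash
python3 -c "
from h import *
plan((526.5,-322.3,160,140),(526.5,-322.3,94,140))"
```

```text
t 12.12 pos [ 525.8 -303.4  174.5] rot [-1.7994e+02  8.0000e-02  1.2707e+02] F [ 0.9 -0.6 -0.1] w 85.9 gf 0.0
(526.5, -322.3, 160, 140) [-0.0514, -0.0361, 0.0483] [-0.0004, 0.0004, -0.0719] mm 24
(526.5, -322.3, 94, 140) [-0.0511, -0.0359, 0.2683] [-0.0004, 0.0004, -0.0719] mm 83
```

Call:
{"name": "servo_tool", "arguments": {
  "series": [
    [[-0.03, -0.02, 0.02, 0, 0, -0.035, 1], [-0.055, -0.04, 0.045, 0, 0, -0.07, 1], [-0.055, -0.04, 0.045, 0, 0, -0.07, 1], [-0.055, -0.04, 0.045, 0, 0, -0.07, 1], [-0.055, -0.04, 0.045, 0, 0, -0.07, 1], [-0.055, -0.04, 0.045, 0, 0, -0.07, 1]]
  ]
}}

```text
time_s: 12.62
tool_pos: [0.5275, -0.3192, 0.1614]
tool_rot: [180.0, 0.0, 139.4]
force: [1.1, 0.7, 0.2]
grip_width: 0.087
grasp_force: 0.0
```

```bash
python3 -c "
from h import *
plan((526.5,-322.3,160,140),(526.5,-322.3,94,140))
a=cam('top');b=cam('scene')
fit(a,(315,225,400,275),.095,.13,'level top')
fit(b,(235,235,345,340),.100,.13,'level scene')
A=cv2.resize(a['frame'][225:275,310:410,::-1],None,fx=6,fy=6,interpolation=cv2.INTER_CUBIC)
B=cv2.resize(b['frame'][235:335,215:315,::-1],None,fx=3,fy=3,interpolation=cv2.INTER_CUBIC)
B2=cv2.resize(b['frame'][265:315,255:305,::-1],None,fx=6,fy=6,interpolation=cv2.INTER_CUBIC)
cv2.imwrite('pics/b1.png',np.vstack([A,np.hstack([B,B2])]))"
```

```text
t 12.62 pos [ 527.5 -319.2  161.4] rot [1.7999e+02 4.0000e-02 1.3942e+02] F [1.1 0.7 0.2] w 87.0 gf 0.0
(526.5, -322.3, 160, 140) [-0.0042, -0.01, 0.0047] [0.0001, 0.0002, -0.0032] mm 4
(526.5, -322.3, 94, 140) [-0.0041, -0.01, 0.2247] [0.0001, 0.0002, -0.0032] mm 67
level top 725 rect 536.6 -140.1 229.6 26.7 ang 87.28 mean [ 535.1 -139.7  114. ] bbox [ 518. -255.   95.] [552. -25. 126.]
level scene 739 rect 534.6 -170.4 293.4 26.9 ang 86.98 mean [ 539.  -120.6  112.4] bbox [ 516. -317.  100.] [554. -24. 126.]
```

View pics/b1.png

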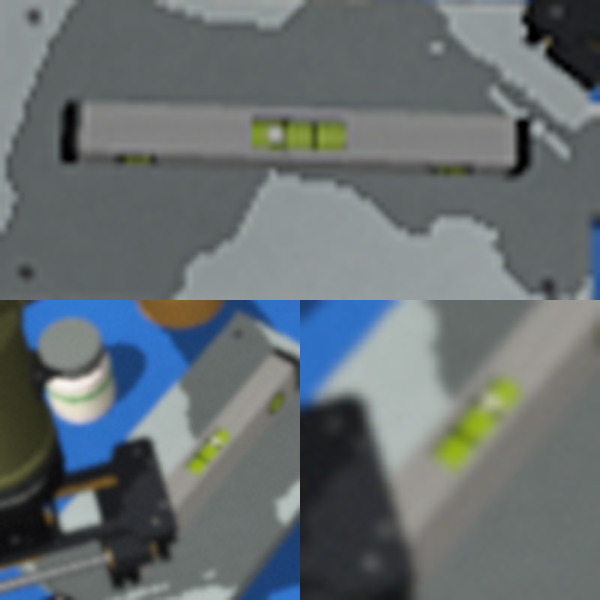

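The level lies along the middle of the shelf. In the top crop the window runs from x 252 to 346 and the bubble is at about (274,134). That is about 12 mm towards +y, so about 2.4 rad clockwise is needed. Next I grip the knob.

Call:
{"name": "servo_tool", "arguments": {
  "series": [
    [[-0.004, -0.01, 0.06, 0, 0, 0, 0.75], [-0.004, -0.01, 0.12, 0, 0, 0, 0.75], [-0.004, -0.01, 0.18, 0, 0, 0, 0.75], [-0.004, -0.01, 0.22, 0, 0, 0, 0.75], [-0.004, -0.01, 0.22, 0, 0, 0, 0.75], [-0.004, -0.01, 0.22, 0, 0, 0, 0.1], [-0.004, -0.01, 0.22, 0, 0, 0, 0.1], [-0.004, -0.01, 0.22, 0, 0, 0, 0.1], [-0.004, -0.01, 0.22, 0, 0, 0, 0.1], [-0.004, -0.01, 0.22, 0, 0, 0, 0.1], [-0.004, -0.01, 0.22, 0, 0, 0, 0.1], [-0.004, -0.01, 0.22, 0, 0, 0, 0.1]]
  ],
  "grip_force": 20
}}

```text
time_s: 13.72
tool_pos: [0.5274, -0.3227, 0.0958]
tool_rot: [179.9, 0.1, 139.5]
force: [3.3, 3.0, 2.6]
grip_width: 0.0393
grasp_force: 20.0
```

```bash
cat >> h.py <<'E'
def prof(n=6):
    P=[]
    for i in range(n):
        P.append(cam("top")["frame"][244:251,346:374].astype(float))
    I=np.mean(P,0); return I
E
python3 -c "
from h import *
plan((526.5,-322.3,94,140))
I=prof(4)
for ch in range(3): print('RGB'[ch]); print(I[1:6,:,ch].round().astype(int))"
```

```text
t 13.72 pos [ 527.4 -322.7   95.8] rot [1.7988e+02 1.2000e-01 1.3946e+02] F [3.3 3.  2.6] w 39.3 gf 20.0
(526.5, -322.3, 94, 140) [0.0032, -0.0009, 0.0059] [0.0007, 0.0007, -0.003] mm 2
R
[[130 130 129 129 130 126  94  95  96  99  92  56  91 102 103  97  79 102
  101 105 104 114 132 130 130 130 130 130]
 [128 128 128 128 128 127 119 120 128 150 143 105 119 116 118 108  69 119
  115 118 114 115 129 128 128 128 129 129]
 [130 130 130 130 130 130 128 129 140 173 164 122 131 131 133 123  81 135
  131 130 128 128 129 128 127 128 128 128]
 [130 130 130 130 130 129 122 123 125 136 129 106 128 128 130 121  79 132
  129 128 127 122 128 128 128 127 127 127]
 [132 132 132 132 132 130 118 120 116  99  96  95 118 117 118 112  82 116
  115 115 113 112 129 128 128 128 128 128]]
G
[[130 130 130 130 131 128 109 109 108 107 100  64 103 112 114 108  83 113
  112 117 114 116 131 130 130 130 130 130]
 [128 128 128 128 128 130 139 139 141 152 146 114 138 135 137 126  81 137
  133 136 133 124 129 129 130 129 129 129]
 [130 129 130 130 129 133 149 147 150 172 164 129 150 149 151 140  92 153
  148 147 147 140 128 128 128 128 129 128]
 [130 130 130 130 129 132 143 142 140 141 134 119 147 146 148 139  92 151
  147 146 145 132 126 127 128 128 128 129]
 [134 132 132 132 132 130 130 130 127 110 106 105 131 130 132 125  92 133
  131 131 128 116 128 128 128 128 129 129]]
B
[[129 130 129 130 132 127  47  52  54  67  61  29  55  76  76  74  71  76
   76  75  79 106 134 130 130 130 130 130]
 [128 128 128 128 132 127  41  48  80 136 126  72  46  48  49  44  26  48
   47  47  48  85 134 129 128 128 128 129]
 [130 129 130 130 133 129  50  58 102 171 160  93  58  62  65  59  39  65
   63  61  59  89 134 128 127 127 127 128]
 [129 129 130 130 132 126  43  50  73 122 114  63  54  58  58  55  36  62
   60  58  59  90 133 128 127 127 127 127]
 [132 131 132 132 134 129  85  89  83  58  61  60  70  71  72  67  42  55
   54  54  59  97 132 128 128 128 128 128]]
```

Call:
{"name": "servo_tool", "arguments": {
  "series": [
    [[0, 0, 0, 0, 0, 0.03, 0.1], [0, 0, 0, 0, 0, 0.065, 0.1], [0, 0, 0, 0, 0, 0.1, 0.1], [0, 0, 0, 0, 0, 0.135, 0.1], [0, 0, 0, 0, 0, 0.17, 0.1], [0, 0, 0, 0, 0, 0.205, 0.1], [0, 0, 0, 0, 0, 0.24, 0.1], [0, 0, 0, 0, 0, 0.275, 0.1], [0, 0, 0, 0, 0, 0.31, 0.1], [0, 0, 0, 0, 0, 0.345, 0.1], [0, 0, 0, 0, 0, 0.38, 0.1], [0, 0, 0, 0, 0, 0.4, 0.1]]
  ]
}}

```text
time_s: 14.92
tool_pos: [0.5247, -0.3234, 0.0957]
tool_rot: [-179.9, 0.1, 67.1]
force: [-3.1, 4.3, 7.8]
grip_width: 0.0395
grasp_force: 20.0
```

Call:
{"name": "servo_tool", "arguments": {
  "series": [
    [[0, 0, 0, 0, 0, 0.03, 0.1], [0, 0, 0, 0, 0, 0.06, 0.1], [0, 0, 0, 0, 0, 0.09, 0.1], [0, 0, 0, 0, 0, 0.12, 0.1], [0, 0, 0, 0, 0, 0.15, 0.1], [0, 0, 0, 0, 0, 0.18, 0.1], [0, 0, 0, 0, 0, 0.21, 0.1], [0, 0, 0, 0, 0, 0.23, 0.1], [0, 0, 0, 0, 0, 0.24, 0.1], [0, 0, 0, 0, 0, 0.24, 0.1]]
  ]
}}

```text
time_s: 15.75
tool_pos: [0.5234, -0.3222, 0.0956]
tool_rot: [-179.8, 0.3, 24.1]
force: [-5.8, 6.5, 10.5]
grip_width: 0.0391
grasp_force: 20.0
```

Call:
{"name": "servo_tool", "arguments": {
  "series": [
    [[0, 0, 0, 0, 0, 0, 0.1], [0, 0, 0, 0, 0, 0, 0.1], [0, 0, 0, 0, 0, 0, 0.1], [0, 0, 0, 0, 0, 0, 0.1], [0, 0, 0, 0, 0, 0, 0.1], [0, 0, 0, 0, 0, 0, 0.1], [0, 0, 0, 0, 0, 0, 0.1], [0, 0, 0, 0, 0, 0, 0.1], [0, 0, 0, 0, 0, 0, 0.1], [0, 0, 0, 0, 0, 0, 0.1], [0, 0, 0, 0, 0, 0, 0.1], [0, 0, 0, 0, 0, 0, 0.1]]
  ]
}}

```text
time_s: 16.75
tool_pos: [0.5234, -0.3222, 0.0957]
tool_rot: [-179.7, 0.2, 24.2]
force: [-5.7, 6.7, 12.4]
grip_width: 0.0395
grasp_force: 20.0
```

```bash
python3 -c "
from h import *
plan((526.5,-322.3,94,8))
I=prof(6)
for ch in (0,2): print('RGB'[ch]); print(I[1:6,:,ch].round().astype(int))"
```

```text
t 16.75 pos [ 523.4 -322.2   95.7] rot [-179.75    0.24   24.23] F [-5.7  6.7 12.4] w 39.5 gf 20.0
(526.5, -322.3, 94, 8) [0.0093, 0.0046, 0.0055] [-0.0012, 0.0015, 0.0901] mm 4
R
[[130 130 130 130 128 115  96  97  97  93  74  90  69  91  92  96  82 103
  100  99 100 115 132 130 130 130 131 131]
 [129 128 128 128 129 127 121 121 122 118  96 124 137 147 141 110  94 118
  116 114 115 123 130 129 129 129 128 129]
 [131 131 131 131 131 130 129 130 131 126 105 141 168 172 165 124 106 133
  132 130 129 129 129 128 128 128 128 127]
 [130 130 130 131 130 127 122 123 125 121 101 130 144 147 143 119  91 131
  129 128 126 122 128 128 128 128 128 128]
 [132 132 132 132 132 128 119 119 121 116  92 116 114 113 116 110  84 120
  114 114 115 120 129 128 128 129 128 129]]
B
[[130 129 130 131 129  99  50  55  57  52  40  49  45  60  60  70  61  77
   76  74  76 104 134 130 130 130 130 131]
 [129 128 128 130 130 104  45  52  53  50  38  71 127 131 119  39  37  49
   47  44  53  98 134 129 128 128 128 129]
 [130 130 131 132 130 106  54  61  63  60  46  95 167 168 158  52  50  64
   64  60  66 104 134 129 128 128 128 127]
 [130 130 130 132 130 103  46  52  54  52  41  71 121 126 114  48  39  60
   60  57  65 105 132 128 128 128 128 128]
 [132 132 132 132 133 120  87  90  92  88  60  67  64  66  64  66  61  70
   53  52  64 111 132 128 128 128 129 129]]
```

Call:
{"name": "servo_tool", "arguments": {
  "series": [
    [[0, 0, 0, 0, 0, 0.015, 0.1], [0, 0, 0, 0, 0, 0.03, 0.1], [0, 0, 0, 0, 0, 0.03, 0.1], [0, 0, 0, 0, 0, 0.03, 0.1], [0, 0, 0, 0, 0, 0.03, 0.6], [0, 0, 0, 0, 0, 0.03, 0.6], [0, 0, 0, 0, 0, 0.03, 0.6], [0, 0, 0, 0, 0, 0.03, 0.6], [0, 0, 0, 0, 0, 0.03, 0.6], [0, 0, -0.05, 0, 0, 0.03, 0.6], [0, 0, -0.15, 0, 0, 0.03, 0.6], [0, 0, -0.25, 0, 0, 0.03, 0.6]]
  ]
}}

```text
time_s: 18.05
tool_pos: [0.5245, -0.3235, 0.169]
tool_rot: [-179.8, 0.1, 18.8]
force: [0.1, -0.1, 0.1]
grip_width: 0.0523
grasp_force: 0.0
```

Call:
{"name": "servo_tool", "arguments": {
  "series": [
    [[0, 0, 0, 0, 0, 0, 0.6], [0, 0, 0, 0, 0, 0, 0.6], [0, 0, 0, 0, 0, 0, 0.6], [0, 0, 0, 0, 0, 0, 0.6], [0, 0, 0, 0, 0, 0, 0.6], [0, 0, 0, 0, 0, 0, 0.6], [0, 0, 0, 0, 0, 0, 0.6], [0, 0, 0, 0, 0, 0, 0.6], [0, 0, 0, 0, 0, 0, 0.6], [0, 0, 0, 0, 0, 0, 0.6], [0, 0, 0, 0, 0, 0, 0.6], [0, 0, 0, 0, 0, 0, 0.6]]
  ]
}}

```text
time_s: 19.05
tool_pos: [0.5258, -0.3236, 0.1698]
tool_rot: [180.0, 0.0, 18.8]
force: [0.6, -0.0, -0.2]
grip_width: 0.0521
grasp_force: 0.0
```

```bash
python3 -c "
from h import *
plan((535,-139.5,180,60))
I=prof(6)
for ch in (0,2): print('RGB'[ch]); print(I[2:5,:,ch].round().astype(int))
a=cam('top'); b=cam('scene')
fit(a,(315,225,400,275),.095,.13,'level top'); fit(a,(300,215,405,285),.065,.083,'deck')
A=cv2.resize(a['frame'][225:275,310:410,::-1],None,fx=6,fy=6,interpolation=cv2.INTER_CUBIC)
B=cv2.resize(b['frame'][215:315,225:325,::-1],None,fx=6,fy=3,interpolation=cv2.INTER_CUBIC)
cv2.imwrite('pics/b2.png',np.vstack([A,B]))"
```

```text
t 19.05 pos [ 525.8 -323.6  169.8] rot [179.99   0.    18.82] F [ 0.6 -0.  -0.2] w 52.1 gf 0.0
(535, -139.5, 180, 60) [0.227, -0.571, -0.0341] [0.0, 0.0, -0.2288] mm 185
R
[[129 128 128 128 128 127 121 121 122 118  96 124 140 146 142 111  84 118
  116 114 115 123 130 128 128 129 128 129]
 [131 130 131 131 131 130 129 130 132 127 105 136 156 173 164 128 107 134
  132 131 130 130 129 128 127 128 128 128]
 [130 130 130 130 130 127 122 123 125 121 100 128 135 146 132 121  92 131
  129 128 126 122 129 128 128 127 128 128]]
B
[[129 128 129 130 129 104  45  51  54  51  40  64 111 132 120  48  31  49
   48  44  53  98 134 129 128 128 128 129]
 [130 130 131 132 131 106  54  61  63  60  48  76 134 171 157  68  49  64
   63  60  66 104 134 129 128 128 128 127]
 [130 130 130 131 130 103  46  52  54  52  42  59  91 128 109  56  39  60
   60  57  65 104 132 128 128 128 128 128]]
level top 727 rect 536.6 -139.6 229.5 25.8 ang 87.3 mean [ 535.3 -139.4  114.8] bbox [ 519. -255.   95.] [555. -25. 128.]
deck 4125 rect 535.2 -133.8 291.9 162.6 ang 87.74 mean [ 531.9 -129.3   76.1] bbox [ 449. -283.   65.] [622.  14.  83.]
```

View pics/b2.png

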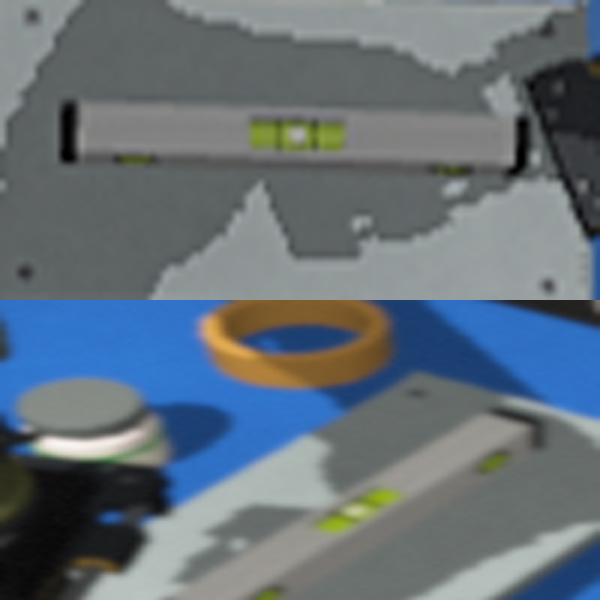

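The bubble sits midway between the lines, at crop (298,134) with the window from 250 to 344. Sub-pixel measurement puts it within about 0.2 mm of centre. Next I close the fingers and press.

```bash
python3 -c "
from h import *
plan((535.7,-139.7,160,-2.5))
c=cam('top');print(atz(c,[(359,247.4)],.115))"
```

```text
t 19.45 pos [ 525.8 -323.6  169.7] rot [180.     0.    18.81] F [ 0.1 -0.1 -0.2] w 52.2 gf 0.0
(535.7, -139.7, 160, -2.5) [0.2291, -0.5697, 0.0324] [0.0, 0.0, 0.1184] mm 184
[[ 0.53373626 -0.13935644  0.115     ]]
```

Call:
{"name": "servo_tool", "arguments": {
  "series": [
    [[0.03, -0.08, 0, 0, 0, 0.02, 0], [0.07, -0.18, 0, 0, 0, 0.04, 0], [0.11, -0.28, 0, 0, 0, 0.06, 0], [0.15, -0.38, 0, 0, 0, 0.08, 0], [0.19, -0.48, 0, 0, 0, 0.1, 0], [0.22, -0.55, 0.02, 0, 0, 0.118, 0], [0.227, -0.57, 0.03, 0, 0, 0.118, 0], [0.227, -0.57, 0.03, 0, 0, 0.118, 0], [0.227, -0.57, 0.03, 0, 0, 0.118, 0], [0.227, -0.57, 0.03, 0, 0, 0.118, 0], [0.227, -0.57, 0.03, 0, 0, 0.118, 0], [0.227, -0.57, 0.03, 0, 0, 0.118, 0]]
  ],
  "grip_force": 20
}}

```text
time_s: 20.5
tool_pos: [0.535, -0.1416, 0.1608]
tool_rot: [180.0, -0.0, -2.6]
force: [0.3, -0.3, -0.1]
grip_width: 0.0004
grasp_force: 0.0
```

```bash
python3 -c "
from h import *
plan((535,-139.5,118,-2.5))"
```

```text
t 20.5 pos [ 535.  -141.6  160.8] rot [179.98  -0.    -2.57] F [ 0.3 -0.3 -0.1] w 0.4 gf 0.0
(535, -139.5, 118, -2.5) [-0.0002, -0.0071, 0.1426] [0.0001, -0.0, -0.0004] mm 43
```

Call:
{"name": "servo_tool", "arguments": {
  "series": [
    [[0, -0.004, 0.05, 0, 0, 0, 0], [0, -0.006, 0.1, 0, 0, 0, 0], [0, -0.006, 0.125, 0, 0, 0, 0], [0, -0.006, 0.14, 0, 0, 0, 0], [0, -0.006, 0.14, 0, 0, 0, 0], [0, -0.006, 0.14, 0, 0, 0, 0]]
  ]
}}

```text
time_s: 21.0
tool_pos: [0.5354, -0.1383, 0.119]
tool_rot: [180.0, -0.0, -2.4]
force: [0.2, -0.0, -0.2]
grip_width: 0.0001
grasp_force: 0.0
```

Call:
{"name": "servo_tool", "arguments": {
  "series": [
    [[0, 0, 0.004, 0, 0, 0, 0], [0, 0, 0.008, 0, 0, 0, 0], [0, 0, 0.012, 0, 0, 0, 0], [0, 0, 0.012, 0, 0, 0, 0], [0, 0, 0.012, 0, 0, 0, 0]]
  ]
}}

```text
time_s: 21.42
tool_pos: [0.5355, -0.1381, 0.1155]
tool_rot: [180.0, -0.0, -2.4]
force: [0.5, 0.2, 0.9]
grip_width: 0.0006
grasp_force: 0.6
```

Call:
{"name": "servo_tool", "arguments": {
  "series": [
    [[0, 0, 0.003, 0, 0, 0, 0], [0, 0, 0.006, 0, 0, 0, 0], [0, 0, 0.006, 0, 0, 0, 0], [0, 0, 0.006, 0, 0, 0, 0], [0, 0, 0.006, 0, 0, 0, 0]]
  ]
}}

```text
time_s: 21.83
tool_pos: [0.5357, -0.1381, 0.1155]
tool_rot: [179.9, -0.1, -2.4]
force: [-3.4, 1.4, 11.3]
grip_width: 0.0005
grasp_force: 5.6
```

Call:
{"name": "servo_tool", "arguments": {
  "series": [
    [[0, 0, 0.003, 0, 0, 0, 0], [0, 0, 0.006, 0, 0, 0, 0], [0, 0, 0.006, 0, 0, 0, 0], [0, 0, 0.006, 0, 0, 0, 0], [0, 0, 0.006, 0, 0, 0, 0], [0, 0, 0.006, 0, 0, 0, 0], [0, 0, 0.006, 0, 0, 0, 0], [0, 0, 0.006, 0, 0, 0, 0], [0, 0, 0.006, 0, 0, 0, 0], [0, 0, 0.006, 0, 0, 0, 0], [0, 0, 0.006, 0, 0, 0, 0], [0, 0, 0.006, 0, 0, 0, 0]]
  ]
}}

```text
time_s: 22.83
tool_pos: [0.5359, -0.1381, 0.1154]
tool_rot: [179.9, -0.1, -2.4]
force: [-8.2, 1.5, 20.6]
grip_width: 0.0004
grasp_force: 10.4
```

```bash
python3 -c "
from h import *
plan()
a=cam('top'); b=cam('scene')
A=cv2.resize(a['frame'][215:285,180:440,::-1],None,fx=3,fy=3,interpolation=cv2.INTER_CUBIC)
B=cv2.resize(b['frame'][170:380,180:440,::-1],None,fx=3,fy=1.7,interpolation=cv2.INTER_CUBIC)
cv2.imwrite('pics/b3.png',np.vstack([A,B]))"
```

```text
t 22.83 pos [ 535.9 -138.1  115.4] rot [ 1.799e+02 -9.000e-02 -2.420e+00] F [-8.2  1.5 20.6] w 0.4 gf 10.4
```

View pics/b3.png

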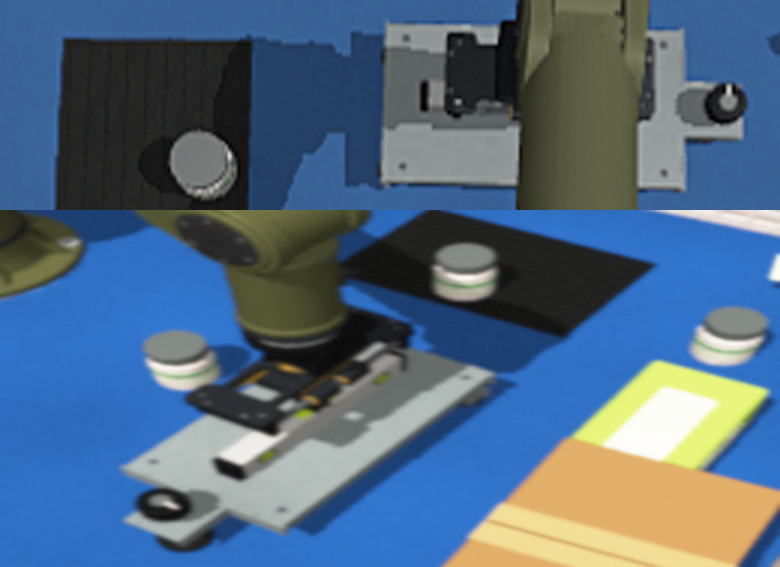

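The level is flat on the shelf under the fingertips and the jar is upright on the mat. I will ease the sideways load before handing in.

Call:
{"name": "servo_tool", "arguments": {
  "series": [
    [[-0.002, 0, 0, 0, 0, 0, 0], [-0.004, 0, 0, 0, 0, 0, 0], [-0.004, 0, 0, 0, 0, 0, 0], [-0.004, 0, 0, 0, 0, 0, 0], [-0.004, 0, 0, 0, 0, 0, 0], [-0.004, 0, 0, 0, 0, 0, 0], [-0.004, 0, 0, 0, 0, 0, 0], [-0.004, 0, 0, 0, 0, 0, 0], [-0.004, 0, 0, 0, 0, 0, 0], [-0.004, 0, 0, 0, 0, 0, 0], [-0.004, 0, 0, 0, 0, 0, 0], [-0.004, 0, 0, 0, 0, 0, 0]]
  ]
}}

```text
time_s: 23.93
tool_pos: [0.5356, -0.1381, 0.1154]
tool_rot: [179.9, -0.2, -2.4]
force: [-4.9, 1.7, 18.6]
grip_width: 0.0006
grasp_force: 9.2
```

```bash
python3 -c "
from h import *
plan(); print(env.sign_off())"
```

```text
t 23.93 pos [ 535.6 -138.1  115.4] rot [179.9   -0.2   -2.42] F [-4.9  1.7 18.6] w 0.6 gf 9.2
the job is handed in; nothing more can be done
None
```

I handed the job in at about 24 s: the jar stands upright on the mat and the level lies along the middle of the shelf, pressed at about 19 N. The bubble was centred between the lines just before I pressed, but the arm hid it during the press, so I couldn't check it again.

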